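# Find and tag the worn shock mount

### The job

One of the three spring shock mounts on the test plate has gone soft. With the fingertips press the three pads down several millimetres each, one after another from the robot's left to its right, to feel which is softest; then push that mount's tag all the way down onto its stop. Leave the other two tags up, do not pick up or shift any of the loose things lying about, and finish clear of everything.

Things in the scene. Friction and masses are not known exactly. Their poses are not given: they have to be found in the camera images.
- plate: Fixed dark steel test plate, 250 x 400 x 12 mm, origin under its centre; x away from the robot, y to the robot's left, turned up to 0.25 rad. On it stand three identical-looking shock mounts in a row along its y, 110 mm apart, feet 64 mm wide: each has a round rubber-topped pad on a coil spring and, on the robot's side (plate -x), a raised hinged steel tag.
- pad_left (a point): Centre of the top of the unpressed pad (44 mm across) of the mount at the robot's left (plate +y), 72 mm above the table; it stays put when the pad is pressed. Pads go straight down 12 mm at most and spring back. Each starts to give at about 0.5 N; the softest bottoms at about 3 N, the other two only at 8 to 10 N.
- tag_left (a point): Point to push straight down on the raised tag of the mount at the robot's left (plate +y): on its upper face, 72 mm from the pad's centre towards the robot (plate -x), 79 mm above the table; it stays put when the tag moves. With the tag fully down, the surface under it is about 45 mm above the table. About 2 N moves the tag; it stays where left.
- pad_middle (a point): Centre of the top of the unpressed pad (44 mm across) of the mount at the middle, 72 mm above the table; it stays put when the pad is pressed. Pads go straight down 12 mm at most and spring back. Each starts to give at about 0.5 N; the softest bottoms at about 3 N, the other two only at 8 to 10 N.
- tag_middle (a point): Point to push straight down on the raised tag of the mount at the middle: on its upper face, 72 mm from the pad's centre towards the robot (plate -x), 79 mm above the table; it stays put when the tag moves. With the tag fully down, the surface under it is about 45 mm above the table. About 2 N moves the tag; it stays where left.
- pad_right (a point): Centre of the top of the unpressed pad (44 mm across) of the mount at the robot's right (plate -y), 72 mm above the table; it stays put when the pad is pressed. Pads go straight down 12 mm at most and spring back. Each starts to give at about 0.5 N; the softest bottoms at about 3 N, the other two only at 8 to 10 N.
- tag_right (a point): Point to push straight down on the raised tag of the mount at the robot's right (plate -y): on its upper face, 72 mm from the pad's centre towards the robot (plate -x), 79 mm above the table; it stays put when the tag moves. With the tag fully down, the surface under it is about 45 mm above the table. About 2 N moves the tag; it stays where left.
- pad_a (a joint): How far one of the three pads is pressed, m: 0 = up, 0.012 = bottomed. The letter does not tell at which place the pad stands; that changes from start to start. Pad and tag of the same letter belong to the same mount.
- tag_a (a joint): Angle of the tag of the mount of this letter, rad: 0 = raised, sloping up towards the robot at 34 degrees (it starts at 0 to 0.08); 0.95 = down on its rubber stop, 20 degrees below level. A steel flap 30 mm wide, 47 mm long, 4 mm thick, hinged along plate y at its end nearest the pad (hinge 54 mm above the table, 40 mm from the pad's axis).
- pad_b (a joint): How far one of the three pads is pressed, m: 0 = up, 0.012 = bottomed. The letter does not tell at which place the pad stands; that changes from start to start. Pad and tag of the same letter belong to the same mount.
- tag_b (a joint): Angle of the tag of the mount of this letter, rad: 0 = raised, sloping up towards the robot at 34 degrees (it starts at 0 to 0.08); 0.95 = down on its rubber stop, 20 degrees below level. A steel flap 30 mm wide, 47 mm long, 4 mm thick, hinged along plate y at its end nearest the pad (hinge 54 mm above the table, 40 mm from the pad's axis).
- pad_c (a joint): How far one of the three pads is pressed, m: 0 = up, 0.012 = bottomed. The letter does not tell at which place the pad stands; that changes from start to start. Pad and tag of the same letter belong to the same mount.
- tag_c (a joint): Angle of the tag of the mount of this letter, rad: 0 = raised, sloping up towards the robot at 34 degrees (it starts at 0 to 0.08); 0.95 = down on its rubber stop, 20 degrees below level. A steel flap 30 mm wide, 47 mm long, 4 mm thick, hinged along plate y at its end nearest the pad (hinge 54 mm above the table, 40 mm from the pad's axis).
- coil_ring: Loose copper ring, 32 mm across, 14 mm high, on the plate between the left and middle mounts; origin at the centre of its underside. To be left alone.
- bolt: Loose steel pin with a 20 mm head, about 34 mm high, upright on the plate between the middle and right mounts; origin at its foot. To be left alone.
- driver: Loose screwdriver with black handle, 160 mm long, lying on the plate along its far edge, behind the mounts. To be left alone.
- dish: Loose clear shallow dish, 100 mm across, 18 mm high, on the table at the robot's left; origin at the centre of its underside. To be left alone.
- cartridge: Loose white adhesive cartridge with yellow cap, 38 mm across, 120 mm high, standing on the table at the robot's left; origin at its underside. To be left alone.
- weight: Loose brass test weight with a knob, 44 mm across, 62 mm high, on the table at the robot's right; origin at its underside. To be left alone.
- magnet: Loose dark magnet ring, 90 mm across, 18 mm high, on the table at the robot's right; origin at its underside. To be left alone.

How it is judged:
By the outcome, as a careful person would: the job done as asked, in the order asked, and still so for the second after the job is handed in, with the robot touching nothing.
It also fails if it takes over 48 s, if anything falls off the work surface, if the arm or the gripper's body presses on something with over 40 N, if the wrist force passes 120 N, or if a joint passes its speed limit or range.

### The arm

A 6-joint arm with a two-finger parallel gripper is mounted at the origin on the work surface. World frame = base frame: x ahead of the robot, y to its left, z up, the work surface at z = 0. Lengths are in m, angles in rad, forces in N, time in s.
With the tool pointing down it reaches from about 0.375 to 0.9 m from the base axis. Payload 3.1 kg.
Tool frame: the origin (TCP) lies on the centre line of the jaws, within the pads' length; the fingertips stand 22 mm ahead of it and the grasp point (between the pads) lies 3 mm ahead of it; z points along the fingers, x is the direction in which the jaws open and shut, and the axes are right-handed (so a half turn about z gives the same grasp; the last joint's range is limited). The gripper opens to 87 mm and grips with 3 to 60 N. Pads are 19 mm wide; open, the fingers measure 117 mm over their backs; the gripper's body (75 mm by 190 mm) begins 51 mm behind the grasp point.
Start: joints at [1.034, 0.527, 1.433, -0, 1.181, -0.178], TCP at [0.219, 0.585, 0.245] pointing down, gripper open.
Joint ranges: [-3.08, 3.08], [-0.75, 2.2], [0.22, 2.44], [-1.43, 4.57], [0, 2.65], [-2.85, 2.85]. Speed limits (rad/s): [2.79, 2.79, 3.14, 3.14, 3.14, 3.14].

### API

Orientations are given as a unit quaternion [x, y, z, w].
In Python, from rig import robot, camera, order gives the robot as it stands.
- The arm moves only by the shell command python3 -m pendant 'ROWS' [OPENING] [FORCE]. ROWS is JSON, a list of rows, each a list of 2 entries, a list of its own where there are three numbers: the shift along the tool's x, y, z in mm, then the turn about the tool's z in degrees. A call has 1 to 8 rows; each row shifts and turns the commanded pose from where the row before left it, along the tool's axes as they then stand; what a row does not reach is not made up. A row lasts 1/8 s, in which the tool goes at most 62.5 mm and 10.7 degrees, less where a joint would pass 70% of its speed; a pose out of reach is approached as far as the arm can. A call with a gripper value outside its range is refused whole. OPENING is the finger opening in mm, from 0 to 87, set as the call begins (- or left out, the last holds). The fingers move at their own pace and stop on an object; FORCE is the grip in N (left out, the last holds). Time passes only in rows, so rows that do not move let the fingers close. It gives the time, the measured TCP pose, the force and the opening at its end, in the units of the state.
- robot.get_obs(): the state, without advancing time (a new reading comes with each control period).
- camera(name): name is "side" or "top" or "wrist"; returns a dict with "pixels" (400x640x3 uint8, blue, green, red), "mtx" (3x3 intrinsics, pixels), "R" (3x3) and "t" (3): a world point X has camera coordinates R X + t. Camera axes: x right, y down, z forward; pixel columns grow to the right and rows downward; lengths in m; the calibration is good to about 2 mm. A picture is of the moment at which its call begins. There is no depth.
- order.hand_in(): hands the job in, once; it reports no verdict.
The state is a dict: "time": time; "q": joint angles; "joint_velocities": joint speeds; "joint_torque": joint torques, N m; "position": TCP position; "tool_rot": TCP orientation; "ft_force": force on the tool from outside, world axes, zero at the start; "moment": the same for the moment, N m; "grip_width": finger opening in m.
Only numpy, scipy, OpenCV 4.12 (cv2) and the standard library are available. Lean on these libraries where they do the work, as an engineer would, in place of code of your own. Each camera call takes 0.05 s, during which the arm holds its last target. There are 200 camera calls.

## Working session

There is one attempt and no reset: what is moved stays moved. The work goes in short steps, Python scripts to look and compute and a shell command to move; the robot and the scene stay as the last step left them, time stands still between calls to the robot, and variables do not carry over. Pictures are saved under pics/ and viewed, about 8 in all and at most 12, crops included, and the job is handed in when it is done.

```bash
mkdir -p pics; ls; python3 - <<'E'
from rig import robot,camera
import cv2
o=robot.get_obs();print({k:o[k] for k in('time','position','tool_rot','ft_force','grip_width')})
for n in('top','side'):
    c=camera(n);cv2.imwrite(f'pics/{n}0.png',c['pixels']);print(n,c['mtx'].tolist(),c['R'].tolist(),c['t'].tolist())
E
```

```text
pics
{'time': 0.0, 'position': array([0.21907628, 0.58460432, 0.2435805 ]), 'tool_rot': array([ 8.21918744e-01,  5.69603738e-01, -9.75721785e-04,  4.54856044e-04]), 'ft_force': array([0.23421036, 0.28852217, 0.48254514]), 'grip_width': 0.08717967787249276}
top [[472.92929450036826, 0.0, 316.8294955275227], [0.0, 472.92929450036826, 203.9671054716987], [0.0, 0.0, 1.0]] [[0.00318050048972477, -0.9999012022593928, -0.013691973446325672], [-0.9877304615266271, -0.0010033683757788689, -0.1561650685150126], [0.15613590166592348, 0.014020662328239475, -0.9876360672023103]] [-0.009760912407344594, 0.5638483080009463, 1.2151670443841502]
side [[372.6199109736258, 0.0, 319.9404838291009], [0.0, 372.6199109736258, 200.0955442273189], [0.0, 0.0, 1.0]] [[0.8988577711105246, -0.43823912585021213, 0.0010843838165636474], [-0.3330552589224235, -0.6847226608602988, -0.6482507787951431], [0.2848313568031741, 0.5823240904156671, -0.7614261302997346]] [-0.5259381167632604, 0.20757961724110593, 0.8476471255436122]
```

View pics/top0.png

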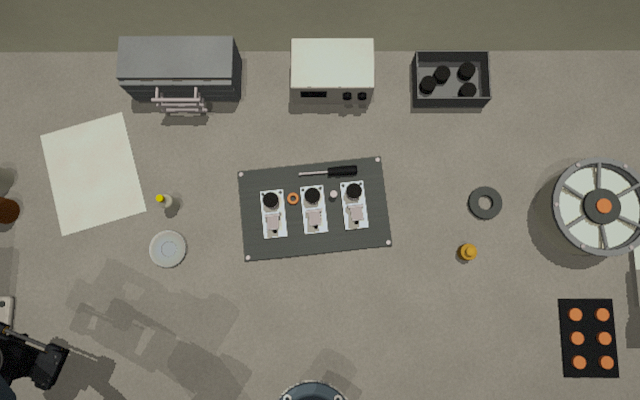

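View pics/side0.png

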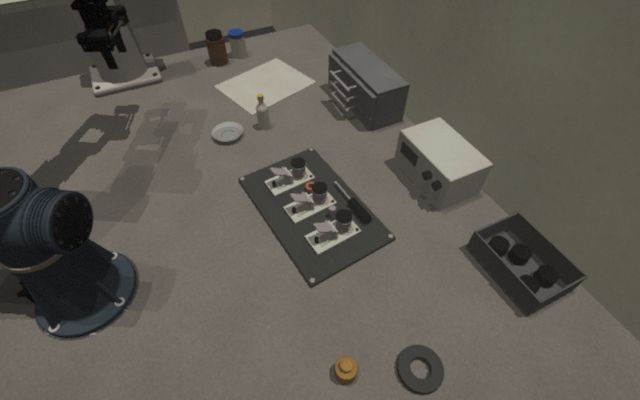

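Top view: black pads at about (270,200), (313,195) and (354,190), with the tags just below them. The plate corner screws are at (240,173), (378,159), (388,243) and (248,257). The ring lies between the left and middle mounts, the bolt between the middle and right, and the driver behind. The arm is at the lower left.

```bash
cat > h.py <<'E'
import numpy as np,cv2
from rig import robot,camera
from scipy.spatial.transform import Rotation as Ro
def ray(c,u,v,z):
    R=np.array(c['R']);t=np.array(c['t']);C=-R.T@t
    d=R.T@np.linalg.inv(c['mtx'])@np.array([u,v,1.]);return C+d*(z-C[2])/d[2]
def proj(c,X):
    p=c['mtx']@(np.array(c['R'])@X+c['t']);return p[:2]/p[2]
def blobs(m,off,a0,a1):
    n,l,s,ce=cv2.connectedComponentsWithStats(m.astype(np.uint8))
    return [(ce[i]+off,s[i]) for i in range(1,n) if a0<=s[i,4]<=a1]
def rel(P):
    o=robot.get_obs();return Ro.from_quat(o['tool_rot']).inv().apply(np.array(P)-o['position'])*1e3
E
python3 - <<'E'
from h import *
c=camera('top');im=c['pixels']
x0,y0,x1,y1=230,150,400,265
g=im[y0:y1,x0:x1].max(2)
for th in(35,45):
  print('dark',th)
  for ce,s in blobs(g<th,(x0,y0),60,600): print(ce.round(1),s[2:],ray(c,*ce,.07).round(4))
print('corners')
K=[]
for u,v in[(240,173),(378,159),(388,243),(248,257)]:
    w=im[v-5:v+6,u-5:u+6].max(2).astype(float);w=np.clip(w-110,0,None) if False else (w>np.median(w)+25)*1.
    yy,xx=np.mgrid[v-5:v+6,u-5:u+6];ce=[(w*xx).sum()/w.sum(),(w*yy).sum()/w.sum()]
    K.append(ray(c,*ce,.012));print(np.round(ce,1),K[-1].round(4))
K=np.array(K);print(K.mean(0),[np.linalg.norm(K[i]-K[i-1]).round(4) for i in range(4)])
d=K[0]-K[1]+K[3]-K[2];print('yaw',np.arctan2(-d[0],d[1]))
cv2.imwrite('pics/crop.png',cv2.resize(im[y0:y1,x0:x1],None,fx=4.6,fy=4.6,interpolation=2))
s=camera('side');cv2.imwrite('pics/crops.png',cv2.resize(s['pixels'][145:285,235:400],None,fx=4,fy=4,interpolation=2))
E
```

```text
dark 35
[342.2 171. ] [ 29  10 181] [ 0.6478 -0.0756  0.07  ]
[353.9 190.5] [14 14 77] [ 0.5955 -0.1059  0.07  ]
[312.9 194.8] [13 15 62] [0.5841 0.0015 0.07  ]
[270.5 199. ] [14 13 68] [0.5729 0.1122 0.07  ]
dark 45
[342.  170.9] [ 29  11 268] [ 0.6481 -0.075   0.07  ]
[353.6 190.6] [ 14  14 159] [ 0.5953 -0.105   0.07  ]
[311.8 195.1] [ 15  15 160] [0.5833 0.0043 0.07  ]
[270.2 199.5] [ 14  14 159] [0.5714 0.1131 0.07  ]
corners
[240.4 173.8] [0.6534 0.2035 0.012 ]
[377.2 159.3] [ 0.6942 -0.175   0.012 ]
[389.2 243.4] [ 0.4618 -0.2033  0.012 ]
[246.9 258.4] [0.4207 0.1796 0.012 ]
[0.55752598 0.00120556 0.012     ] [np.float64(0.2339), np.float64(0.3807), np.float64(0.2341), np.float64(0.385)]
yaw 0.10734340229774533
```

View pics/crop.png

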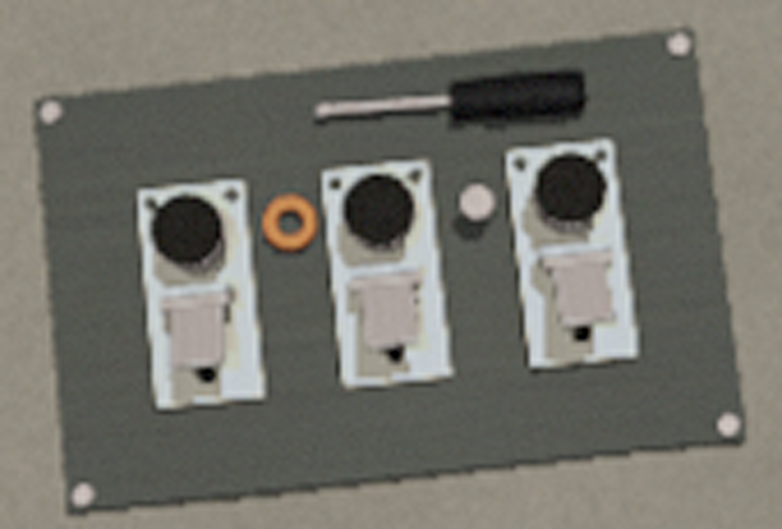

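Pad spacing comes out at 109.5 and 110 mm with yaw 0.109, and the corner screws give 0.107, so the measurements agree. I'll close the fingers and move above the left pad.

```bash
python3 -m pendant '[[[-20,31,0],0],[[-20,31,0],0],[[-20,31,0],0],[[-20,31,0],0],[[-20,31,0],0],[[-20,31,0],0],[[-20,31,0],0],[[-20,31,0],0]]' 0 20
python3 -m pendant '[[[-20,31,0],0],[[-20,31,0],0],[[-20,31,0],0],[[-20,31,0],0],[[-20,31,0],0],[[-20,31,0],0],[[-20,31,0],0],[[-20,31,0],0]]'
python3 -m pendant '[[[0,0,0],-9],[[0,0,0],-9],[[0,0,0],-9],[[0,0,0],0],[[0,0,0],0]]'
cat > st.py <<'E'
from h import *
import time
L,M,Rr=[.5714,.1131],[.5833,.0043],[.5953,-.105]
o=robot.get_obs();R=Ro.from_quat(o['tool_rot']).as_matrix()
print('t',o['time'],'pos',o['position'].round(4),'F',o['ft_force'].round(2),'w',o['grip_width'],'yaw',np.degrees(np.arctan2(R[1,0],R[0,0])).round(1),'tilt',R[2,2].round(4))
for n,P in(('L',L),('M',M),('R',Rr)):
    print(n,'to pad top',(rel([*P,.072])-[0,0,22]).round(1),'to tag',(rel([P[0]-.0716,P[1]-.0078,.079])-[0,0,22]).round(1))
E
python3 st.py
```

```text
time: 1.2
position: [0.396, 0.3473, 0.2445]
tool_rot: [0.822, 0.57, -0.0, 0.0]
ft_force: [0.9, 0.7, 0.3]
grip_width: 0.015
time: 2.2
position: [0.572, 0.1104, 0.2444]
tool_rot: [0.822, 0.57, -0.0, -0.0]
ft_force: [1.1, -0.5, -0.7]
grip_width: 0.0001
time: 2.82
position: [0.5714, 0.1114, 0.2445]
tool_rot: [0.667, 0.745, -0.0, -0.0]
ft_force: [0.4, 0.4, -0.5]
grip_width: 0.0003
t 2.825 pos [0.5714 0.1114 0.2445] F [ 0.4   0.44 -0.51] w 0.0002700511226932234 yaw 96.3 tilt -1.0
L to pad top [  1.7   0.2 150.5] to tag [  1.8 -71.8 143.5]
M to pad top [-1.078e+02  1.000e-01  1.505e+02] to tag [-107.7  -71.9  143.5]
R to pad top [-217.8    0.   150.5] to tag [-217.6  -72.   143.5]
```

```bash
python3 -m pendant '[[[2,0,35],0],[[0,0,40],0],[[0,0,40],0],[[0,0,20],0],[[0,0,0],0],[[0,0,0],0]]'
python3 st.py; python3 - <<'E'
from h import *
c=camera('wrist');s=camera('side')
cv2.imwrite('pics/w1.png',cv2.hconcat([cv2.resize(c['pixels'],(480,300)),cv2.resize(s['pixels'][110:260,230:390],(320,300))]))
E
```

```text
time: 3.58
position: [0.572, 0.1134, 0.1104]
tool_rot: [0.666, 0.746, 0.001, 0.001]
ft_force: [0.4, -0.6, 0.9]
grip_width: 0.0007
t 3.575 pos [0.572  0.1134 0.1104] F [ 0.42 -0.64  0.85] w 0.0007004832400059869 yaw 96.4 tilt -1.0
L to pad top [-0.3 -0.7 16.4] to tag [ -0.  -72.7   9.2]
M to pad top [-109.7   -1.    16.4] to tag [-109.5  -73.     9.3]
R to pad top [-219.7   -1.3   16.4] to tag [-219.4  -73.3    9.3]
```

View pics/w1.png

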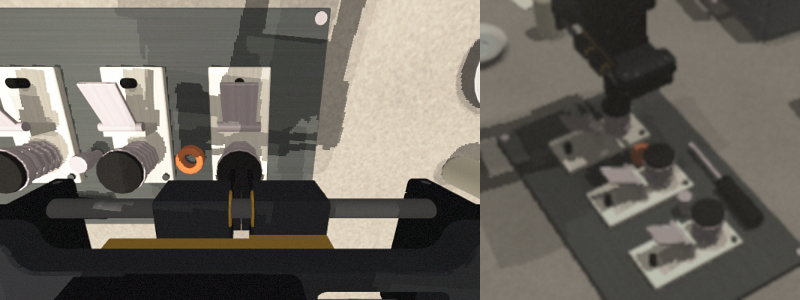

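The wrist view shows the closed fingertips centred on the left pad, at about (240,170) in the montage. Both neighbouring tags are up and the ring at (190,158) is clear. I'll press the left pad now.

```bash
python3 -m pendant '[[[0,0,10],0],[[0,0,7],0],[[0,0,0],0],[[0,0,0],0]]' | egrep 'pos|ft'
python3 -m pendant '[[[0,0,3],0],[[0,0,3],0],[[0,0,0],0],[[0,0,0],0]]'| egrep 'pos|ft'
python3 -m pendant '[[[0,0,2],0],[[0,0,0],0]]'| egrep 'pos|ft'
for i in 1 2 3; do python3 -m pendant '[[[0,0,0],0]]'| egrep 'pos|ft'; done
```

```text
position: [0.5713, 0.1134, 0.0927]
ft_force: [-0.1, -0.3, 1.4]
position: [0.5713, 0.1134, 0.087]
ft_force: [-1.3, 1.1, 5.9]
position: [0.5713, 0.1134, 0.0851]
ft_force: [-1.4, -0.5, 7.7]
position: [0.5713, 0.1134, 0.0852]
ft_force: [-1.3, 0.1, 7.6]
position: [0.5713, 0.1134, 0.0852]
ft_force: [-0.8, -0.7, 7.5]
position: [0.5713, 0.1134, 0.0852]
ft_force: [-1.1, -0.3, 6.8]
```

Left takes 7.4 N at 8.8 mm, so it is stiff. On to the middle.

```bash
python3 -m pendant '[[[0,0,-16],0],[[0,0,-20],0],[[-37,0,0],0],[[-37,0,0],0],[[-36,0,0],0],[[0,0,0],0],[[0,0,0],0]]' | egrep 'time|pos|ft'
python3 st.py
```

```text
time: 6.18
position: [0.5832, 0.0044, 0.1206]
ft_force: [0.1, 0.3, -0.3]
t 6.175 pos [0.5832 0.0044 0.1206] F [ 0.06  0.3  -0.34] w 0.0009004067528919356 yaw 96.4 tilt -1.0
L to pad top [109.3   0.5  26.7] to tag [109.5 -71.5  19.7]
M to pad top [-0.2  0.2 26.6] to tag [  0.1 -71.9  19.6]
R to pad top [-1.101e+02 -1.000e-01  2.650e+01] to tag [-109.9  -72.2   19.6]
```

```bash
python3 -m pendant '[[[0,0,17],0],[[0,0,10],0],[[0,0,0],0],[[0,0,0],0]]' | egrep 'pos|ft'
python3 -m pendant '[[[0,0,3],0],[[0,0,3],0],[[0,0,0],0],[[0,0,0],0]]'| egrep 'pos|ft'
python3 -m pendant '[[[0,0,2.5],0],[[0,0,0],0]]'| egrep 'pos|ft'
for i in 1 2 3; do python3 -m pendant '[[[0,0,0],0]]'| egrep 'pos|ft'; done
python3 -m pendant '[[[0,0,-16],0],[[0,0,-20],0],[[-37,0,0],0],[[-37,0,0],0],[[-36,0,0],0],[[0,0,0],0],[[0,0,0],0]]' | egrep 'time|pos|ft'
python3 st.py
```

```text
position: [0.5833, 0.0045, 0.0933]
ft_force: [-0.3, 0.5, 0.7]
position: [0.5838, 0.0042, 0.0877]
ft_force: [0.6, 0.8, 1.6]
position: [0.5838, 0.0041, 0.085]
ft_force: [-0.9, 2.9, 2.5]
position: [0.5839, 0.0041, 0.0852]
ft_force: [0.2, 1.9, 3.5]
position: [0.5838, 0.0041, 0.0852]
ft_force: [0.2, 2.1, 2.3]
position: [0.5838, 0.0041, 0.0852]
ft_force: [0.4, 1.4, 2.3]
time: 8.68
position: [0.5952, -0.105, 0.1213]
ft_force: [-0.9, 0.4, -0.3]
t 8.675 pos [ 0.5952 -0.105   0.1213] F [-0.89  0.44 -0.28] w 0.0003956641128050793 yaw 96.4 tilt -1.0
L to pad top [219.4   0.7  27.4] to tag [219.6 -71.3  20.5]
M to pad top [109.9   0.4  27.3] to tag [110.2 -71.6  20.4]
R to pad top [-0.1  0.1 27.3] to tag [  0.2 -71.9  20.3]
```

Middle takes about 2.6 N at 8.8 mm, so it is soft. The right pad still has to be pressed.

```bash
python3 -m pendant '[[[0,0,17],0],[[0,0,10],0],[[0,0,0],0],[[0,0,0],0]]' | egrep 'pos|ft'
python3 -m pendant '[[[0,0,3],0],[[0,0,3],0],[[0,0,0],0],[[0,0,0],0]]'| egrep 'pos|ft'
python3 -m pendant '[[[0,0,3],0],[[0,0,0],0]]'| egrep 'pos|ft'
for i in 1 2 3; do python3 -m pendant '[[[0,0,0],0]]'| egrep 'pos|ft'; done
python3 -m pendant '[[[0,0,-20],0],[[0,0,-30],0],[[36,0,0],0],[[37,0,0],0],[[37,0,0],0],[[0,-36,0],0],[[0,-36,0],0],[[0,0,0],0]]' | egrep 'time|pos|ft'
python3 -m pendant '[[[0,0,0],0]]' | egrep 'time|pos|ft'
python3 st.py
```

```text
position: [0.5957, -0.1047, 0.0938]
ft_force: [-1.4, 0.2, 1.0]
position: [0.5962, -0.1051, 0.0884]
ft_force: [-0.4, 2.2, 4.6]
position: [0.5962, -0.1051, 0.0853]
ft_force: [0.0, 2.0, 6.1]
position: [0.5961, -0.1051, 0.0855]
ft_force: [-0.8, 2.4, 6.1]
position: [0.5962, -0.1051, 0.0855]
ft_force: [-0.5, 2.8, 6.0]
position: [0.5961, -0.1051, 0.0855]
ft_force: [-0.4, 2.9, 5.7]
time: 11.3
position: [0.5086, -0.0037, 0.1344]
ft_force: [1.5, -0.1, 0.4]
time: 11.42
position: [0.5132, -0.0046, 0.1351]
ft_force: [0.1, -1.0, 0.4]
t 11.425 pos [ 0.5132 -0.0046  0.1351] F [ 0.14 -0.97  0.38] w 0.00036618522889645517 yaw 96.4 tilt -1.0
L to pad top [110.5  70.8  41.1] to tag [110.7  -1.2  34. ]
M to pad top [ 1.  70.5 41.2] to tag [ 1.3 -1.5 34.1]
R to pad top [-108.9   70.2   41.3] to tag [-108.7   -1.8   34.2]
```

Right takes about 6 N, so the middle mount is the soft one. I'll push its tag down.

```bash
python3 -m pendant '[[[1,-1,15],0],[[0,0,10],0],[[0,0,8],0],[[0,0,8],0],[[0,0,8],0],[[0,0,5],0],[[0,0,0],0]]' | egrep 'pos|ft'
for i in 1 2 3 4; do python3 -m pendant '[[[0,0,1.5],0],[[0,0,1],0],[[0,0,0],0]]'| egrep 'pos|ft'; done
```

```text
position: [0.5112, -0.0031, 0.0807]
ft_force: [-0.4, -0.1, -0.0]
position: [0.5114, -0.0032, 0.0787]
ft_force: [0.1, -0.4, 0.8]
position: [0.5112, -0.0032, 0.0761]
ft_force: [0.1, -0.9, 1.6]
position: [0.5111, -0.0032, 0.0735]
ft_force: [0.9, 0.4, 1.9]
position: [0.5106, -0.0031, 0.0709]
ft_force: [0.9, -0.1, 2.7]
```

```bash
for i in 1 2 3 4; do python3 -m pendant '[[[0,0,1],0],[[0,0,0],0]]'| egrep 'pos|ft'; done
```

```text
position: [0.5108, -0.0031, 0.0699]
ft_force: [0.5, -0.6, 1.5]
position: [0.511, -0.0031, 0.0693]
ft_force: [0.4, 0.5, 4.4]
position: [0.5111, -0.0031, 0.0689]
ft_force: [-1.0, 0.3, 10.4]
position: [0.5112, -0.0031, 0.0686]
ft_force: [-1.9, 0.6, 15.8]
```

The tag is firmly on its stop: 16 N with the tip at 46.6 mm. I'll retract and look.

```bash
python3 -m pendant '[[[0,0,1],0],[[0,0,0],0],[[0,0,0],0],[[0,0,-15],0],[[0,0,-40],0],[[0,0,-50],0],[[0,0,-50],0],[[0,0,0],0]]' | egrep 'pos|ft'
python3 -m pendant '[[[50,-10,0],0],[[50,-10,0],0],[[50,-10,0],0],[[50,-10,0],0],[[50,-10,0],0],[[0,0,0],0],[[0,0,0],0],[[0,0,0],0]]' | egrep 'time|pos|ft'
python3 - <<'E'
from h import *
c=camera('top');s=camera('side')
cv2.imwrite('pics/e1.png',cv2.hconcat([cv2.resize(c['pixels'][140:270,220:400],(415,300),interpolation=2),cv2.resize(s['pixels'][145:275,235:400],(380,300),interpolation=2)]))
cv2.imwrite('pics/full.png',c['pixels'])
a=cv2.imread('pics/top0.png');d=cv2.absdiff(a,c['pixels']).max(2)
for n,(u,v) in dict(ring=(293,198),bolt=(333,194),driver=(330,171),dish=(168,249),cart=(164,201),weight=(468,252),magnet=(485,203)).items():
    print(n,(d[v-12:v+13,u-12:u+13]>40).sum())
E
```

```text
position: [0.5129, -0.0035, 0.2246]
ft_force: [-0.1, 0.5, -0.7]
time: 16.8
position: [0.4334, 0.2385, 0.2205]
ft_force: [-0.3, 0.5, 0.1]
ring 0
bolt 0
driver 0
dish 624
cart 0
weight 0
magnet 0
```

View pics/e1.png

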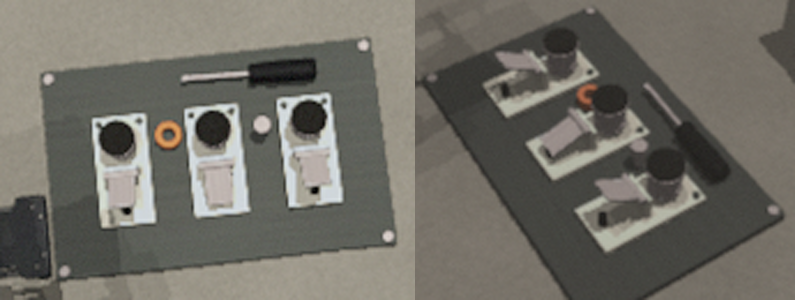

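The montage shows the middle tag flat on its stop, at (215,185) left and (565,135) right. The outer two tags are raised, and the ring, bolt and driver have not moved. The arm is well clear and high; the dish pixels changed only because the arm and its shadow now cover that spot, and the arm never went low there.

```bash
python3 -c "
from rig import order
print(order.hand_in())"
```

```text
the job is handed in; nothing more can be done
None
```

The middle mount was the soft one, and its tag is now down on its stop; I handed the job in with the clock at about 17 s.

- **Pads:** I pressed each about 8.5–9 mm, in the order left, middle, right. They took about 7.4 N, 2.6 N and 6 N.
- **Tag:** I pushed the middle tag down until the force rose to 16 N with the fingertips about 46.6 mm above the table. I gave it one further 1 mm push, then lifted off.
- **Last checks:** The pictures show the middle tag down, the outer two tags up, and the arm raised and touching nothing. The ring, bolt, driver, cartridge, weight and magnet look the same as in the first picture.
- **Not confirmed:** The dish could not be compared, because I think the arm and its shadow covered it. The arm only passed that area with its fingertips about 0.2 m above the table, so it should not have moved.

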